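Back the dish with the stop and start its wing screw

ROBOT

A 6-joint arm with a two-finger parallel gripper is mounted at the origin on a cart in front of the work surface, level with it; the furniture and walls round the work are solid. World frame = base frame: x ahead of the robot, y to its left, z up, the work surface at z = 0. Lengths are in m, angles in rad, forces in N, time in s.
With the tool pointing down it reaches from about 0.3 to 0.95 m from the base axis. Payload 3.1 kg.
Tool frame: the origin (TCP) lies on the mounting face of the last link; the fingertips stand 173 mm ahead of it and the grasp point (between the pads) lies 155 mm ahead of it; z points along the fingers, y is the line along which they close (so a half turn about z gives the same grasp; the last joint's range is limited). The gripper opens to 85 mm and grips with 20 to 120 N. Pads are 22 mm wide; open, the fingers measure 114 mm over their backs; the gripper's body (76 mm by 85 mm) begins 54 mm behind the grasp point. The pads swing forward as they close: fully open they stand 13 mm farther back than shut.
Start: joints at [1.228, 0.308, 1.634, -0, 1.2, -0.07], TCP at [0.168, 0.602, 0.405] pointing down, gripper open.
Joint ranges: [-3.06, 3.06], [-0.79, 1.96], [0.05, 2.63], [-1.19, 4.34], [0.05, 2.64], [-2.94, 2.94]. Speed limits (rad/s): [2.79, 2.79, 3.14, 3.14, 3.14, 3.14].

INTERFACE

Orientations are given as a unit quaternion [x, y, z, w].
In Python, from cell import observe, vision, manip gives the robot as it stands.
- The arm moves only by the tool play_rows, never from a script. Its argument "commands" is text: rows parted by semicolons, each of 5 numbers parted by spaces: the shift along the tool's x, y, z in m, then the turn about the tool's z in rad, then the closure, from -1 (fully open) to 1 (shut). A call has 1 to 20 rows; each row is the pose to reach, as a shift and turn from the pose commanded when the call began, along the tool's axes at that moment; what a row does not reach only later rows make up. A row lasts 1/12 s, in which the tool goes at most 41.7 mm and 7.16 degrees, less where a joint would pass 70% of its speed; a pose out of reach is approached as far as the arm can. A call with a gripper value outside its range is refused whole. The fingers move at their own pace and stop on an object; the grip force is fixed at half the most. Time passes only in rows, so rows that repeat a pose let the fingers close. It gives the time, the measured TCP pose, the force, the opening and the grip force at its end, in the units of the state.
- observe(): the state, without advancing time (a new reading comes with each control period).
- vision.get_image(name): name is "scene" or "side" or "wrist"; returns the picture (480x640x3 uint8, blue, green, red); there is no depth.
- vision.camera_model(name): a dict with "fovy" (degrees; the focal length in pixels is half the picture's height over the tangent of half this angle, whatever the lens; pixels are square), "cx", "cy" (the principal point, pixels), "k1" (the pictures are not rectified: a ray, as slopes to the right and down, at radius r is drawn at 1 + k1 r^2 times it, then the intrinsics apply), "world_to_cam" (4x4, takes a point from world to camera coordinates); the wrist camera has in their place "tool_from_camera" (4x4, takes a point from camera to tool coordinates, whose origin is the TCP and whose axes are the flange's). Camera axes: x right, y up, looking along -z (the intrinsics and any distortion apply to the point x, -y, -z); pixel columns grow to the right and rows downward; lengths in m; the calibration is good to about 2 mm. A picture is of the moment at which its call begins: read the wrist's pose just before it. camera_model takes no time and is no camera call.
- manip.sign_off(): hands the job in; it is judged then, once.
Trained networks look in the newest picture that a camera, given by its name, has taken for a name from the list of things; names that differ only in an ending like _2 or _b are one class to them, and where a whole thing is asked for, a point or a joint stands for the part that bears it (a point fixed in the world has none). Each returns a list of dicts, best first, with "score" (0 to 1); they miss things now and then, are a little off and sometimes report something else, mostly with a low value. They report only what shows in the picture. A call takes as long as a camera call. They do not tell look-alikes from the thing itself.
- vision.trace(camera, label): "pixels" (480x640 bool, what is visible of it).
- vision.mark_of(camera, label): "at" ([x, y, z] in m, in world coordinates, good to about 4 mm: a listed point, or the origin of a listed thing).
The state is a dict: "time_s": time; "q": joint angles; "qd": joint speeds; "tau": joint torques, N m; "position": TCP position; "tcp_rot": TCP orientation; "contact_force": force on the tool from outside, world axes, zero at the start; "ft_torque": the same for the moment, N m; "finger_gap": finger opening in m; "finger_force": force on a finger pad.
Only numpy, scipy, OpenCV 4.12 (cv2) and the standard library are available. Lean on these libraries where they do the work, as an engineer would, in place of code of your own. Each camera call takes 0.05 s, during which the arm holds its last target. There are 200 camera calls.

TASK

Slide the wooden stop of the sanding board along its rails until it is up against the bisque dish, without shoving the dish along. Then press down firmly on the stop's black wing screw while turning it clockwise, so that its thread bites, and carry on until the red band on its shank has sunk out of sight into the steel collar; leave the stop against the upright dish and let go.

Things in the scene. Friction and masses are not known exactly. Their poses are not given: they have to be found in the camera images.
- board: Plywood board, 180 mm (its x) by 300 mm (its y) by 18 mm high, fixed to the table; origin at the centre of its underside, z up. Dark guide rails run along y on its two long sides, 30 mm high in all. The dish stands on it towards -y, the stop starts towards +y.
- stop_face (a point): Middle of the stop's flat face towards the dish (board's -y), 33 mm above the table; axes as the board's. The stop is a pale wooden cross bar, 196 mm along x, 50 mm along y, top 49 mm above the table, with a steel collar 50 mm wide on it; the screw axis is 25 mm behind this point. It touches the dish when the dish's centre is 36 mm in front of this point.
- stop (a joint): How far the stop has slid along the rails to the board's -y, towards the dish, in m (0 to 0.2). About 4 N of friction; it stays where it is left. It may be pushed or taken along by the wing screw.
- collar_top (a point): Centre of the top of the steel collar on the stop, 60 mm above the table, on the screw axis. Moves with the stop.
- wing (a point): Middle of the screw's wing, on its axis, 102 mm above the table at the start. The wing is an upright black plate 56 mm long (this point's x), 11 mm thick (y), 40 mm high (z). It stands on a black round flange 56 mm wide whose upper face is 19 mm below this point and can be pressed on.
- screw_turn (a joint): Angle the screw has been turned clockwise seen from above, rad; free to turn on. The wing turns with it.
- screw_sink (a joint): How far the screw has sunk into the collar, m (0 to 0.015). Sinks against about 8 N of friction and stays where left. Turned without pressing it only spins; pressed without turning it sinks 9 mm at most. Pressed and turned clockwise the thread bites and leads it down 24 mm a full turn. The red band is 11 mm high from the collar's top up, so it is gone at 0.011.
- dish: Pale pink unglazed round dish, 72 mm across the rim, 24 mm high, loose; origin at the centre of its underside.
Not all that is in view belongs to the job. There is more than one size of the dish; the one meant has the size given above.

How it is judged:
On the way, in this order (a step that is already met when the one before it is completed fails the run):
1. the stop is up against the dish (gap under 7 mm) (y of dish in the frame of stop_face above -0.043 m and not (value of joint screw_sink above 0.01 m)), for 0.2 s.
2. the screw is sunk more than 10 mm by its thread (value of joint screw_sink above 0.01 m), for 0.2 s.
At the end, for the whole second after the job is handed in: The screw is sunk more than 10 mm (red band gone), the gap between the stop's face and the dish's rim is under 7 mm, and the dish stands upright and at rest on the board (y of dish in the frame of stop_face above -0.043 m and value of joint screw_sink above 0.01 m and angle between dish's own z axis and vertical below 0.1 rad and linear speed of dish below 0.01 m/s and z of dish in the frame of board above 0.012 m); the robot touches nothing.
It fails at once if the dish is shoved more than 15 mm from where it stood (distance of dish from where it was at the start of the episode above 0.015 m).
It also fails if it takes over 64 s, if anything falls off the work surface, if the arm or the gripper's body presses on something with over 40 N, if the wrist force passes 120 N, or if a joint passes its speed limit or range.

## Working session

There is one attempt and no reset: what is moved stays moved. The work goes in short steps, Python scripts to look and compute and a tool call to move; the robot and the scene stay as the last step left them, time stands still between calls to the robot, and variables do not carry over. Pictures are saved under pics/ and viewed, at most 10 in all, crops included, and the job is handed in when it is done.

Besides the shell and the picture viewer there is one more tool, called after ">>>" in YAML: its name, and indented under it one key for each argument. play_rows: Moves the arm, as the interface text tells. Its arguments: {"type":"object","properties":{"commands":{"type":"string"}},"required":["commands"]}

```bash
ls; mkdir -p pics; python3 - <<'E'
from cell import observe, vision, manip
import cv2, numpy as np
s=observe(); print({k:np.round(s[k],3).tolist() for k in s})
ims=[]
for c in ["scene","side","wrist"]:
    im=vision.get_image(c); ims.append(im)
    for l in ["board","stop_face","collar_top","wing","dish"]:
        r=vision.mark_of(c,l)
        print(c,l,[(np.round(d["at"],3).tolist(),round(d["score"],2)) for d in r[:4]])
cv2.imwrite("pics/a.png",ims[0]);cv2.imwrite("pics/b.png",ims[1]);cv2.imwrite("pics/c.png",ims[2])
E
```

```text
pics
{'time_s': 0.0, 'q': [1.228, 0.309, 1.635, 0.0, 1.2, -0.07], 'qd': [0.001, -0.0, -0.0, -0.001, 0.003, -0.002], 'tau': [0.001, -41.525, -27.667, -0.0, 0.01, -0.0], 'position': [0.168, 0.601, 0.403], 'tcp_rot': [0.136, 0.991, -0.001, -0.0], 'contact_force': [0.088, 0.234, 1.313], 'ft_torque': [0.029, 0.026, -0.002], 'finger_force': 0.0, 'finger_gap': 0.086}
scene board [([0.549, 0.025, 0.001], 0.61)]
scene stop_face [([0.537, 0.11, 0.029], 0.56)]
scene collar_top [([0.529, 0.134, 0.059], 0.94)]
scene wing [([0.533, 0.138, 0.105], 0.57)]
scene dish [([0.709, -0.155, -0.002], 0.92), ([0.501, -0.19, 0.002], 0.64), ([0.562, -0.042, 0.017], 0.6)]
side board [([0.551, 0.029, -0.004], 0.75)]
side stop_face [([0.536, 0.111, 0.034], 0.89)]
side collar_top []
side wing [([0.532, 0.137, 0.099], 0.78), ([0.55, 0.03, -0.003], 0.4)]
side dish [([0.503, -0.191, -0.003], 0.81), ([0.564, -0.048, 0.017], 0.77), ([0.702, -0.158, -0.003], 0.74)]
wrist board []
wrist stop_face []
wrist collar_top []
wrist wing []
wrist dish []
```

View pics/a.png

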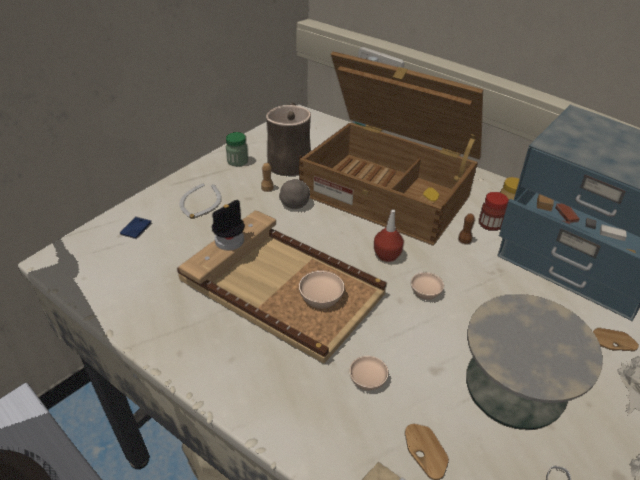

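View pics/b.png

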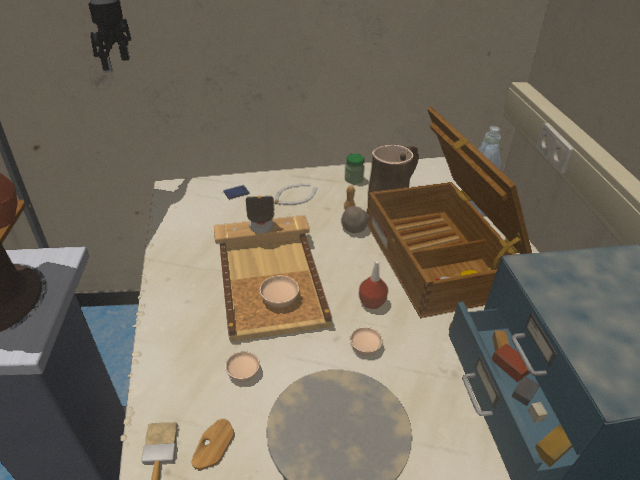

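The 72 mm dish is on the board at about (0.563, −0.045). The two others, at z≈0, are small look-alikes on the table. Next I'll hover over the wing to measure its yaw.

```bash
cat > h.py <<'E'
from cell import observe, vision, manip
import cv2, numpy as np
from scipy.spatial.transform import Rotation as R
def shift(target, s=None):
    s=s or observe(); return np.round(R.from_quat(s["tcp_rot"]).as_matrix().T@(np.array(target)-s["position"]),4)
def ray_hit(px, z, s, m):   # wrist pixels -> world at height z
    f=240/np.tan(np.radians(m["fovy"]/2)); d=(np.array(px,float)-[m["cx"],m["cy"]])/f
    u=d.copy()
    for _ in range(10): u=d/(1+m["k1"]*(u**2).sum(-1,keepdims=True))
    T=m["tool_from_camera"]; T=np.array(T); Rt=R.from_quat(s["tcp_rot"]).as_matrix()
    c=Rt@T[:3,3]+s["position"]; v=np.c_[u[:,0],-u[:,1],-np.ones(len(u))]@(Rt@T[:3,:3]).T
    return c+v*((z-c[2])/v[:,2])[:,None]
E
python3 - <<'E'
from h import *
m=vision.camera_model("wrist"); print({k:np.round(v,3).tolist() for k,v in m.items()})
s=observe(); print(R.from_quat(s["tcp_rot"]).as_matrix().round(3)); print(shift([0.53,0.10,0.40]), shift([0.50,0.08,0.40]))
E
```

```text
{'fovy': 58.418, 'cx': 322.327, 'cy': 240.392, 'k1': -0.066, 'tool_from_camera': [[-0.001, 0.953, 0.303, 0.078], [1.0, 0.001, 0.0, 0.0], [-0.0, 0.303, -0.953, 0.031], [0.0, 0.0, 0.0, 1.0]]}
[[-0.963  0.269 -0.   ]
 [ 0.269  0.963 -0.   ]
 [ 0.    -0.    -1.   ]]
[-0.4834 -0.3859  0.0047] [-0.4599 -0.4133  0.0047]
```

>>> play_rows:
  commands: "-0.483 -0.38 0 0 -1;-0.483 -0.38 0 0 -1;-0.483 -0.38 0 0 -1;-0.483 -0.38 0 0 -1;-0.483 -0.38 0 0 -1;-0.483 -0.38 0 0 -1;-0.483 -0.38 0 0 -1;-0.483 -0.38 0 0 -1;-0.483 -0.38 0 0 -1;-0.483 -0.38 0 0 -1;-0.483 -0.38 0 0 -1;-0.483 -0.38 0 0 -1;-0.483 -0.38 0 0 -1;-0.483 -0.38 0 0 -1;-0.483 -0.38 0 0 -1;-0.483 -0.38 0 0 -1;-0.483 -0.38 0 0 -1;-0.483 -0.38 0 0 -1;-0.483 -0.38 0 0 -1;-0.483 -0.38 0 0 -1"

```text
time_s: 2.57
position: [0.5304, 0.107, 0.4046]
tcp_rot: [0.135, 0.991, 0.0, -0.0]
contact_force: [-0.3, 0.7, 0.4]
finger_gap: 0.0856
finger_force: 0.0
```

```bash
cat > look.py <<'E'
from h import *
import sys
s=observe(); print(s["time_s"],np.round(s["q"],3),np.round(s["position"],4),np.round(s["contact_force"],1))
im=vision.get_image("wrist"); cv2.imwrite(sys.argv[1],im)
m=vision.camera_model("wrist")
for l in ["stop_face","collar_top","wing","dish","board"]:
    print(l,[(np.round(d["at"],3).tolist(),round(d["score"],2)) for d in vision.mark_of("wrist",l)[:3]])
for l in ["dish","wing"]:
    for d in vision.trace("wrist",l)[:2]:
        ys,xs=np.nonzero(d["pixels"]); print(l,d["score"],len(xs),xs.min(),xs.max(),ys.min(),ys.max(),[np.round(v,2) for v in cv2.minAreaRect(np.c_[xs,ys].astype(np.float32))])
E
python3 look.py pics/d.png
```

```text
2.5667 [ 0.118  0.147  1.832  0.     1.163 -1.182] [0.5304 0.107  0.4046] [-0.3  0.7  0.4]
stop_face [([0.534, 0.112, 0.032], 0.72)]
collar_top [([0.537, 0.137, 0.06], 0.95)]
wing [([0.533, 0.142, 0.101], 0.79)]
dish [([0.571, -0.046, 0.02], 0.88), ([0.502, -0.194, 0.0], 0.79), ([0.545, 0.027, 0.0], 0.53)]
board [([0.547, 0.03, -0.001], 0.79)]
dish 0.71 1494 0 32 228 285 [array([ 16. , 256.5]), array([57., 32.]), np.float64(90.0)]
dish 0.59 4803 121 203 252 328 [array([161.76, 288.5 ]), array([75.44, 79.67]), np.float64(69.23)]
wing 0.61 5159 326 405 174 267 [array([364.46, 215.17]), array([78.38, 85.2 ]), np.float64(24.1)]
```

View pics/d.png

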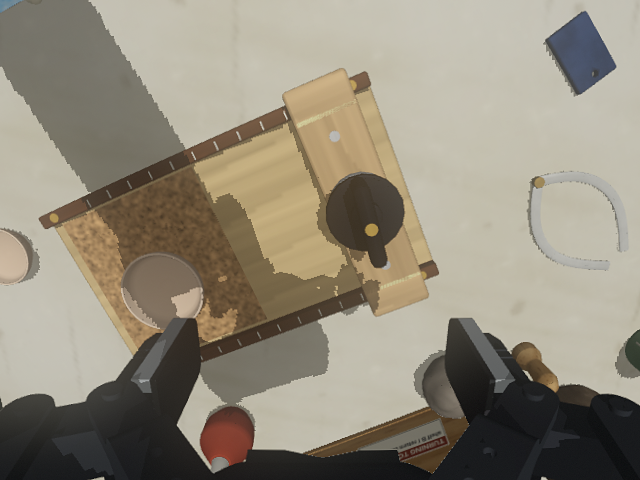

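The wing is a dark plate running from about (352,180) to (380,265), with the dish at (162,289). I'll enlarge the wing and measure the board yaw from the rail ends.

```bash
python3 - <<'E'
from h import *
im=cv2.imread("pics/d.png"); c=im[160:280,310:420].astype(float)/255
cv2.imwrite("pics/d2.png",cv2.resize((255*np.clip(c*1.5,0,1)**0.45).astype(np.uint8),None,fx=5,fy=5,interpolation=cv2.INTER_CUBIC))
s=observe(); m=vision.camera_model("wrist")
p=ray_hit([[54,218],[360,85]],.03,s,m); print(p, np.degrees(np.arctan2(*(p[1]-p[0])[1::-1])))
p=ray_hit([[287,95],[373,310]],.049,s,m); print(p, np.degrees(np.arctan2(*(p[1]-p[0])[1::-1])))
print("rim centre",ray_hit([[162,289]],.042,s,m))
E
```

```text
[[ 0.4805138  -0.11604341  0.03      ]
 [ 0.44964929  0.15879868  0.03      ]] 96.40741914641458
[[0.44248904 0.10465227 0.049     ]
 [0.62575317 0.12390972 0.049     ]] 5.998642612383995
rim centre [[ 0.56245719 -0.04391687  0.042     ]]
```

View pics/d2.png

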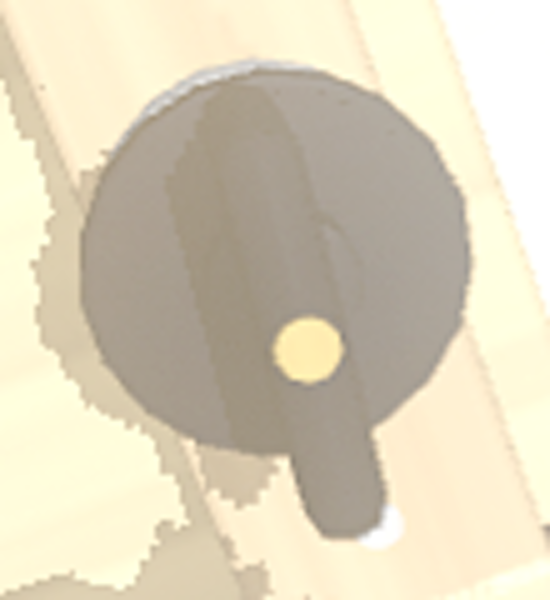

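```bash
python3 - <<'E'
from h import *
s=observe(); m=vision.camera_model("wrist")
for a,b in [((353.6,188),(370,256)),((371,196),(385,248))]:
    for z in (.11,.122):
        p=ray_hit([a,b],z,s,m); print(z,p.round(4).tolist(), np.degrees(np.arctan2(*(p[1]-p[0])[1::-1])))
print("dot",ray_hit([[371.6,230]],.122,s,m), "tips",ray_hit([[361,178],[379,266]],.122,s,m),"flange centre", ray_hit([[365,212]],.083,s,m))
E
```

```text
0.11 [[0.509, 0.1326, 0.11], [0.5553, 0.1318, 0.11]] -1.0376432011048236
0.122 [[0.5066, 0.1324, 0.122], [0.5507, 0.1316, 0.122]] -1.0376432011047994
0.11 [[0.5168, 0.1418, 0.11], [0.5526, 0.1425, 0.11]] 1.0185546278242745
0.122 [[0.514, 0.1412, 0.122], [0.5481, 0.1418, 0.122]] 1.018554627824232
dot [[0.53463106 0.13653071 0.122     ]] tips [[0.501967   0.13807838 0.122     ]
 [0.55875103 0.13546325 0.122     ]] flange centre [[0.53292995 0.13661445 0.083     ]]
```

>>> play_rows:
  commands: "0.005 0.03 0 -0.1 -1;0.005 0.03 0 -0.2 -1;0.005 0.03 0 -0.272 -1;0.005 0.03 0.03 -0.272 -1;0.005 0.03 0.06 -0.272 -1;0.005 0.03 0.09 -0.272 -1;0.005 0.03 0.12 -0.272 -1;0.005 0.03 0.14 -0.272 -1;0.005 0.03 0.145 -0.272 -1;0.005 0.03 0.145 -0.272 -1;0.005 0.03 0.145 -0.272 -1"

```text
time_s: 3.88
position: [0.535, 0.1361, 0.2604]
tcp_rot: [0.0, 1.0, 0.0, 0.001]
contact_force: [0.1, 0.1, 0.7]
finger_gap: 0.0854
finger_force: 0.0
```

```bash
python3 look.py pics/e.png
```

```text
3.8833 [ 0.17   0.353  1.905  0.     0.882 -1.4  ] [0.535  0.1361 0.2604] [0.1 0.1 0.7]
stop_face [([0.535, 0.113, 0.036], 0.55)]
collar_top []
wing [([0.532, 0.143, 0.099], 0.68)]
dish [([0.568, -0.044, 0.019], 0.57)]
board []
dish 0.59 4375 0 47 267 385 [array([ 23.5, 326. ]), array([118.,  47.]), np.float64(90.0)]
dish 0.46 46580 234 397 43 448 [array([317.68, 248.01]), array([401.06, 144.94]), np.float64(83.29)]
wing 0.71 17383 252 397 243 443 [array([337.42, 331.69]), array([189.85, 142.24]), np.float64(61.96)]
```

View pics/e.png

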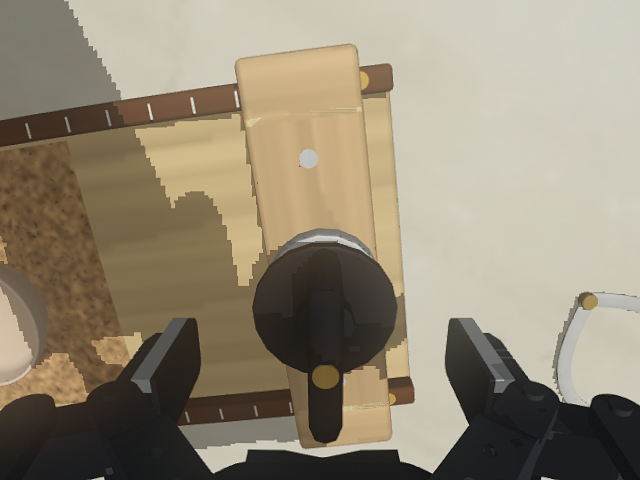

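The wing, at x≈325 px, is centred between the fingers and aligned with them. Closing now.

>>> play_rows:
  commands: "0 0 0 0 1;0 0 0 0 1;0 0 0 0 1;0 0 0 0 1;0 0 0 0 1;0 0 0 0 1;0 0 0 0 1;0 0 0 0 1;0 0 0 0 1;0 0 0 0 1;0 0 0 0 1;0 0 0 0 1"

```text
time_s: 5.28
position: [0.5345, 0.1362, 0.2599]
tcp_rot: [0.0, 1.0, 0.0, 0.0]
contact_force: [-1.7, 2.2, 3.1]
finger_gap: 0.0177
finger_force: 58.8
```

```bash
python3 - <<'E'
from h import *
s=observe(); print(R.from_quat(s["tcp_rot"]).as_matrix().round(3), s["finger_gap"],s["finger_force"],s["contact_force"],s["position"],s["ft_torque"])
E
```

```text
[[-1.     0.001  0.   ]
 [ 0.001  1.     0.   ]
 [-0.     0.    -1.   ]] 0.0177314029655144 58.781062960624695 [-1.70763006  2.16217266  3.06119117] [0.53449005 0.136211   0.25989161] [0.29337652 0.18877636 0.00693226]
```

>>> play_rows:
  commands: "-0.001 -0.008 0 0 1;-0.002 -0.016 0 0 1;-0.0025 -0.024 0 0 1;-0.0035 -0.032 0 0 1;-0.0045 -0.04 0 0 1;-0.005 -0.048 0 0 1;-0.006 -0.056 0 0 1;-0.007 -0.064 0 0 1;-0.008 -0.072 0 0 1;-0.0085 -0.08 0 0 1;-0.0095 -0.088 0 0 1;-0.0105 -0.096 0 0 1;-0.011 -0.103 0 0 1;-0.012 -0.108 0 0 1;-0.012 -0.11 0 0 1;-0.012 -0.11 0 0 1;-0.012 -0.11 0 0 1"

```text
time_s: 6.7
position: [0.5472, 0.026, 0.2599]
tcp_rot: [0.0, 1.0, -0.0, 0.002]
contact_force: [4.1, 2.2, -0.1]
finger_gap: 0.0181
finger_force: 58.6
```

```bash
cat > sc.py <<'E'
from h import *
import sys
s=observe(); print(s["time_s"],np.round(s["q"],3),np.round(s["position"],4),np.round(s["contact_force"],1),s["finger_gap"])
ims=[]
for c in ["scene","side"]:
    im=vision.get_image(c); ims.append(im)
    for l in ["stop_face","wing","dish","collar_top"]:
        print(c,l,[(np.round(d["at"],3).tolist(),round(d["score"],2)) for d in vision.mark_of(c,l)[:3]])
cv2.imwrite(sys.argv[1],np.hstack([cv2.resize(ims[0][220:360,170:400],(400,244)),cv2.resize(ims[1][180:340,190:340],(400,427))[:244*1] if 0 else cv2.resize(ims[1][200:340,200:340],(244,244))]))
cv2.imwrite(sys.argv[1],cv2.resize(cv2.imread(sys.argv[1]),None,fx=1.2,fy=1.2))
E
python3 sc.py pics/f.png
```

```text
6.7 [-0.032  0.346  1.916 -0.     0.876 -1.602] [0.5472 0.026  0.2599] [ 4.1  2.2 -0.1] 0.01814474578237602
scene stop_face [([0.555, -0.002, 0.03], 0.72)]
scene wing [([0.549, 0.024, 0.103], 0.97), ([0.544, 0.022, 0.001], 0.72)]
scene dish [([0.502, -0.19, -0.003], 0.91), ([0.709, -0.155, -0.002], 0.83), ([0.561, -0.042, 0.018], 0.71)]
scene collar_top [([0.545, 0.025, 0.061], 0.57)]
side stop_face [([0.55, 0.002, 0.032], 0.96)]
side wing [([0.544, 0.025, 0.1], 0.74)]
side dish [([0.498, -0.189, -0.0], 0.86), ([0.709, -0.152, -0.002], 0.85), ([0.563, -0.043, 0.018], 0.81)]
side collar_top [([0.547, 0.024, 0.059], 0.97)]
```

View pics/f.png

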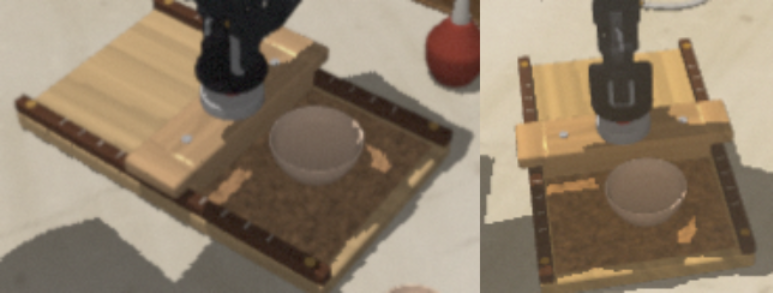

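The gap is about 7–8 mm, so I'll advance roughly 9 mm (dish position uncertain by ±3 mm).

>>> play_rows:
  commands: "-0.0003 -0.003 0 0 1;-0.0006 -0.006 0 0 1;-0.0009 -0.0085 0 0 1;-0.0009 -0.0085 0 0 1;-0.0009 -0.0085 0 0 1"

```text
time_s: 7.62
position: [0.5481, 0.0178, 0.26]
tcp_rot: [0.0, 1.0, 0.0, 0.002]
contact_force: [5.7, 3.3, -1.7]
finger_gap: 0.0181
finger_force: 58.7
```

```bash
python3 sc.py pics/g0.png; python3 look.py pics/g.png
```

```text
7.6167 [-4.700e-02  3.470e-01  1.915e+00  1.000e-03  8.770e-01 -1.617e+00] [0.5481 0.0178 0.26  ] [ 5.7  3.3 -1.7] 0.018130554614162672
scene stop_face [([0.553, -0.007, 0.028], 0.67)]
scene wing [([0.551, 0.02, 0.102], 0.68)]
scene dish [([0.709, -0.157, -0.0], 0.94), ([0.561, -0.044, 0.017], 0.9), ([0.499, -0.194, -0.001], 0.82)]
scene collar_top [([0.547, 0.017, 0.058], 0.95), ([0.545, 0.024, 0.0], 0.34)]
side stop_face [([0.55, -0.006, 0.03], 0.92)]
side wing [([0.544, 0.017, 0.1], 0.65)]
side dish [([0.712, -0.155, -0.001], 0.9), ([0.564, -0.044, 0.016], 0.74)]
side collar_top [([0.546, 0.015, 0.059], 0.94)]
8.1167 [-4.700e-02  3.470e-01  1.915e+00  1.000e-03  8.770e-01 -1.617e+00] [0.5481 0.0179 0.26  ] [ 5.4  3.6 -0.5]
stop_face [([0.55, -0.007, 0.038], 0.72)]
collar_top []
wing [([0.546, 0.024, 0.098], 0.65)]
dish [([0.568, -0.044, 0.021], 0.73)]
board [([0.546, 0.029, 0.0], 0.83)]
dish 0.91 14621 120 259 236 369 [array([187.86, 300.61]), array([136.31, 131.72]), np.float64(7.13)]
dish 0.34 159496 7 639 39 449 [array([327.56, 248.18]), array([401.4 , 634.27]), np.float64(88.4)]
wing 0.72 13055 251 396 246 447 [array([336.57, 335.5 ]), array([191.1 , 139.46]), np.float64(63.05)]
```

View pics/g.png

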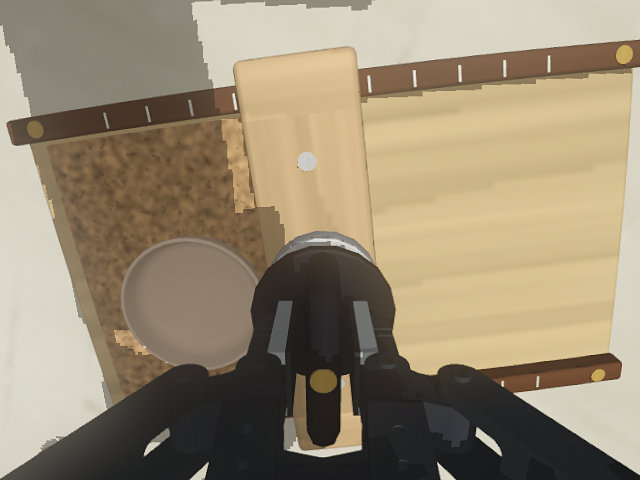

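```bash
cat > gap.py <<'E'
from h import *
from scipy.optimize import least_squares
s=observe(); im=vision.get_image("wrist"); m=vision.camera_model("wrist")
d=vision.trace("wrist","dish")[0]; c=max(cv2.findContours(d["pixels"].astype(np.uint8),0,1)[0],key=len)[:,0]
p=ray_hit(c,.042,s,m)[:,:2]
r=least_squares(lambda v: np.hypot(*(p-v[:2]).T)-v[2],[*p.mean(0),.036],loss="soft_l1",f_scale=.0007).x
yd=np.array([-.108,.994]); f=ray_hit([[243,118],[263,225]],.049,s,m)
print(d["score"],"dish",r.round(4),"time",s["time_s"],"from TCP axis",((r[:2]-s["position"][:2])@yd)+.061)
print("bar edge",f.round(4),"gap by edge",[(q[:2]-r[:2])@yd-.036 for q in f])
E
python3 gap.py
```

```text
Traceback (most recent call last):
  File "gap.py", line 4, in <module>
    d=vision.trace("wrist","dish")[0]; c=max(cv2.findContours(d["pixels"].astype(np.uint8),0,1)[0],key=len)[:,0]
      ~~~~~~~~~~~~~~~~~~~~~~~~~~~~^^^
IndexError: list index out of range
```

```bash
python3 gap.py; python3 gap.py
```

```text
0.8 dish [ 0.5631 -0.0448  0.0351] time 8.6167 from TCP axis -0.0029029283284239815
bar edge [[ 0.4757 -0.0137  0.049 ]
 [ 0.5207 -0.0075  0.049 ]] gap by edge [np.float64(0.004278870952369888), np.float64(0.005656093923556205)]
0.78 dish [ 0.5631 -0.0449  0.035 ] time 8.7167 from TCP axis -0.002996026424136905
bar edge [[ 0.4757 -0.0138  0.049 ]
 [ 0.5208 -0.0075  0.049 ]] gap by edge [np.float64(0.004368392669125594), np.float64(0.005744013984409671)]
```

Gap is about 3–5 mm; I'll advance 4 mm more.

>>> play_rows:
  commands: "-0.0002 -0.002 0 0 1;-0.0004 -0.004 0 0 1;-0.0004 -0.004 0 0 1;-0.0004 -0.004 0 0 1;-0.0004 -0.004 0 0 1"

```text
time_s: 9.23
position: [0.5485, 0.014, 0.26]
tcp_rot: [0.0, 1.0, 0.0, 0.002]
contact_force: [5.6, 3.8, -2.1]
finger_gap: 0.0184
finger_force: 58.8
```

```bash
python3 gap.py
```

```text
0.61 dish [ 0.5631 -0.0457  0.0345] time 9.2333 from TCP axis 0.00014763936006843142
bar edge [[ 0.4762 -0.0176  0.049 ]
 [ 0.5212 -0.0113  0.049 ]] gap by edge [np.float64(0.0013105956592842638), np.float64(0.002677379051666526)]
```

>>> play_rows:
  commands: "0 0 0.002 0 1;0 0 0.004 0 1;0 0 0.006 0.08 1;0 0 0.007 0.16 1;0 0 0.0075 0.24 1;0 0 0.008 0.32 1;0 0 0.008 0.32 1"

```text
time_s: 9.92
position: [0.549, 0.0137, 0.2567]
tcp_rot: [0.161, 0.987, -0.0, 0.001]
contact_force: [-4.8, 3.7, 26.2]
finger_gap: 0.0182
finger_force: 61.8
```

```bash
python3 sc.py pics/i.png
```

```text
9.9167 [-0.054  0.354  1.914 -0.     0.872 -1.302] [0.549  0.0137 0.2567] [-4.8  3.7 26.2] 0.018235808629947135
scene stop_face [([0.556, -0.012, 0.026], 0.61)]
scene wing [([0.55, 0.014, 0.097], 0.95)]
scene dish [([0.563, -0.043, 0.018], 0.77), ([0.501, -0.189, 0.002], 0.77), ([0.71, -0.155, -0.0], 0.56)]
scene collar_top []
side stop_face [([0.549, -0.009, 0.031], 0.8)]
side wing [([0.548, 0.01, 0.098], 0.61)]
side dish [([0.566, -0.046, 0.016], 0.68), ([0.498, -0.191, -0.002], 0.67), ([0.708, -0.155, 0.0], 0.61)]
side collar_top [([0.547, 0.01, 0.061], 0.87)]
```

>>> play_rows:
  commands: "0 0 0.0005 0.12 1;0 0 0.001 0.24 1;0 0 0.0015 0.36 1;0 0 0.002 0.48 1;0 0 0.0025 0.6 1;0 0 0.003 0.72 1;0 0 0.0035 0.84 1;0 0 0.004 0.96 1;0 0 0.0045 1.08 1;0 0 0.005 1.2 1;0 0 0.005 1.2 1"

```text
time_s: 11.33
position: [0.5489, 0.0135, 0.2519]
tcp_rot: [0.69, 0.723, 0.0, 0.001]
contact_force: [-5.0, 0.9, 28.3]
finger_gap: 0.0181
finger_force: 62.1
```

```bash
python3 sc.py pics/i.png
```

```text
11.3333 [-5.400e-02  3.610e-01  1.916e+00 -1.000e-03  8.630e-01 -1.000e-01] [0.5489 0.0135 0.2519] [-5.   0.9 28.3] 0.018124959848377305
scene stop_face [([0.554, -0.014, 0.03], 0.94)]
scene wing [([0.552, 0.013, 0.094], 0.9)]
scene dish [([0.501, -0.189, 0.001], 0.94), ([0.707, -0.155, -0.001], 0.69)]
scene collar_top [([0.546, 0.013, 0.062], 0.56)]
side stop_face [([0.549, -0.014, 0.03], 0.82)]
side wing [([0.547, 0.011, 0.094], 0.65)]
side dish [([0.5, -0.191, -0.003], 0.94), ([0.563, -0.048, 0.017], 0.79), ([0.708, -0.154, -0.004], 0.69)]
side collar_top [([0.546, 0.013, 0.06], 0.91)]
```

>>> play_rows:
  commands: "0 0 0.0005 0.12 1;0 0 0.001 0.24 1;0 0 0.0015 0.36 1;0 0 0.002 0.48 1;0 0 0.0025 0.6 1;0 0 0.003 0.72 1;0 0 0.0035 0.84 1;0 0 0.004 0.96 1;0 0 0.0045 1.08 1;0 0 0.005 1.2 1;0 0 0.0055 1.32 1;0 0 0.0055 1.4 1;0 0 0.0055 1.4 1"

```text
time_s: 12.92
position: [0.5489, 0.0136, 0.2465]
tcp_rot: [0.994, 0.109, 0.001, 0.0]
contact_force: [-7.2, 1.7, 27.8]
finger_gap: 0.0184
finger_force: 62.1
```

```bash
python3 sc.py pics/i.png
```

```text
12.9167 [-5.400e-02  3.700e-01  1.918e+00 -1.000e-03  8.530e-01  1.298e+00] [0.5489 0.0136 0.2465] [-7.2  1.7 27.8] 0.01843397591667273
scene stop_face []
scene wing [([0.549, 0.015, 0.088], 0.94)]
scene dish [([0.71, -0.155, -0.002], 0.66), ([0.564, -0.044, 0.016], 0.59)]
scene collar_top [([0.545, 0.012, 0.061], 0.79)]
side stop_face [([0.551, -0.012, 0.028], 0.59)]
side wing [([0.547, 0.012, 0.086], 0.56)]
side dish [([0.706, -0.153, -0.001], 0.85), ([0.498, -0.189, -0.002], 0.77), ([0.565, -0.045, 0.018], 0.66)]
side collar_top [([0.548, 0.013, 0.06], 0.57)]
```

View pics/i.png

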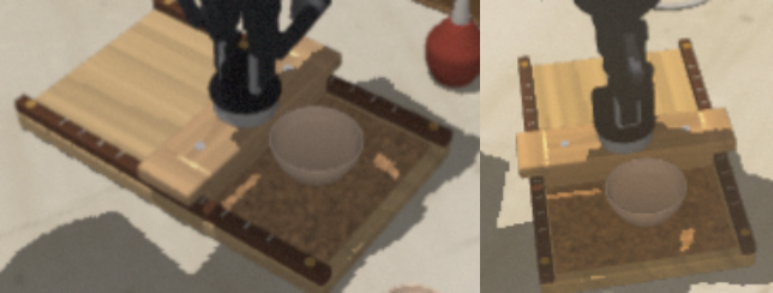

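>>> play_rows:
  commands: "0 0 0.0005 0.12 1;0 0 0.001 0.24 1;0 0 0.0015 0.36 1;0 0 0.002 0.42 1;0 0 0.002 0.42 1;0 0 -0.001 0.42 1;0 0 -0.004 0.42 1;0 0 -0.004 0.42 1"

```text
time_s: 14.08
position: [0.5481, 0.0135, 0.2461]
tcp_rot: [0.995, -0.099, 0.001, 0.0]
contact_force: [1.7, 1.2, 6.1]
finger_gap: 0.0184
finger_force: 60.1
```

>>> play_rows:
  commands: "0 0 0 0 -0.2;0 0 0 0 -1;0 0 0 0 -1;0 0 0 0 -1;0 0 0 0 -1;0 0 0 0 -1;0 0 0 0 -1;0 0 0 0 -1;0 0 -0.02 0 -1;0 0 -0.05 0 -1;0 0 -0.08 0 -1;0 0 -0.11 0 -1;0 0 -0.13 0 -1;0 0 -0.13 0 -1;0 0 -0.13 0 -1;0 0 -0.13 0 -1"

```text
time_s: 15.42
position: [0.5471, 0.0136, 0.3743]
tcp_rot: [0.995, -0.099, -0.001, 0.0]
contact_force: [-1.3, -0.3, 0.5]
finger_gap: 0.0851
finger_force: 0.0
```

```bash
python3 sc.py pics/j.png; python3 gap.py
```

```text
15.4167 [-0.055  0.192  1.845 -0.     1.106  1.715] [0.5471 0.0136 0.3743] [-1.3 -0.3  0.5] 0.08514808149700162
scene stop_face [([0.555, -0.015, 0.03], 0.55)]
scene wing [([0.552, 0.014, 0.087], 0.84)]
scene dish [([0.562, -0.044, 0.018], 0.97), ([0.501, -0.191, 0.004], 0.93), ([0.709, -0.154, -0.0], 0.81)]
scene collar_top [([0.546, 0.012, 0.061], 0.89)]
side stop_face [([0.55, -0.011, 0.028], 0.75)]
side wing [([0.548, 0.014, 0.086], 0.9)]
side dish [([0.5, -0.188, -0.0], 0.87), ([0.564, -0.045, 0.017], 0.83), ([0.708, -0.155, -0.001], 0.61)]
side collar_top [([0.548, 0.011, 0.059], 0.78)]
0.96 dish [ 0.51   -0.1764  0.0262] time 15.9167 from TCP axis -0.12369349744410849
bar edge [[0.6254 0.0519 0.049 ]
 [0.551  0.0563 0.049 ]] gap by edge [np.float64(0.17841427081235775), np.float64(0.19085761218920425)]
```

View pics/j.png

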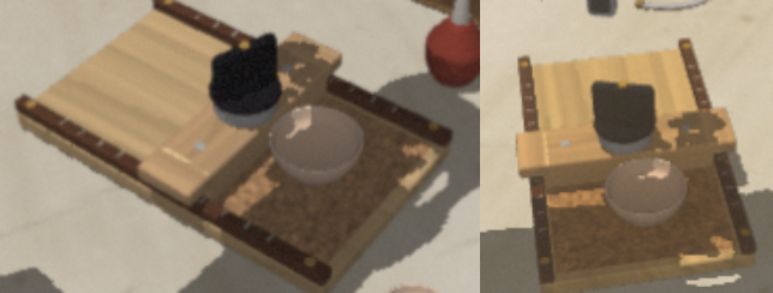

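The wing is at z≈0.087, so the screw has sunk about 15 mm and the red band is gone. The stop touches the upright dish, the gripper is clear, and I'm handing in.

```bash
python3 -c "
from cell import manip
print(manip.sign_off())"
```

```text
the job is handed in; nothing more can be done
None
```

I've handed the job in: by the last camera readings the stop is against the upright dish, the screw has sunk about 15 mm with its red band out of sight, and the gripper is clear; no verdict came back.

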